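# Key the line spool onto its winder shaft

## Task

On the counter a spool of fishing line sits loosely on its winder shaft. Take the steel taper key out of the wooden block, start it thin end first in the slot between hub and shaft with its yellow-marked sloping side towards the hub's outer wall, and tap or press it firmly down until it is wedged tight and stays tight when let go. Do not overdrive it, the plastic hub would crack, and leave the jar, the tin and the screwdriver where they are.

Things in the scene. Friction and masses are not known exactly. Their poses are not given: they have to be found in the camera images.
- key: Steel gib-head taper key, about 0.12 kg (varies), standing thin end down in the wooden block. Origin: centre of the thin end; z up towards the head, x towards the sloping face. Wedge 82 mm long, 14 mm wide (y); flat face at x = -3 mm; sloping face from x = +3 mm at the thin end to +11.2 mm under the head (taper 1 in 10).
- key_head (a point): Top of the key's head, 104 mm above the thin end on the key's z axis; axes as the key's. The head is a block 20 mm (x -8 to +12) by 14 mm (y) by 22 mm high (82 to 104 mm above the thin end), +x face yellow. Grip it from above across its 14 mm width, fingers closing along y.
- key_mark (a point): Middle of the yellow face of the key's head, 12 mm out along the key's +x.
- spool: Line winder, fixed: grey round base (150 mm diameter, 30 high), black flanges (120 mm, up to 94 high), green line, orange hub (84 mm diameter, flat top 105 mm high). Origin: on the counter under the middle of the key slot; z up, x from the shaft across the slot to the hub's outer wall. Spool axis at x = -19 mm; black switch box 46 mm high at x = 47 to 97 mm.
- slot (a point): Middle of the key slot's mouth on the hub's top, axes as the spool's. Slot 75 mm deep, 17 mm wide (y). Along x it runs from the shaft's upright flat, at x = -5.3 mm give or take 1.3 mm (unreported play, new each time; end 1.5 mm proud), to the hub wall at x = +5.3 mm, which slopes in 1 in 10 like the key, so the slot narrows downwards. Entering 0.6 mm on the +x side of the middle is safest.
- block: Wooden key block, fixed, 75 x 75 mm, 50 high. Origin: centre of its underside. The key stands in a matching tapered hole in its top, 15.6 mm wide (y), 40 deep, with 0.8 mm play all round, thin end on the hole's floor 10 mm above the counter: 42 mm of wedge and the 22 mm head stand out.
- jar: Bystander: glass jar, 60 mm diameter, 85 mm high, red cap. Origin: centre of its underside.
- tin: Bystander: green tin with a grey lid, 66 mm diameter, 45 mm high. Origin: centre of its underside.
- driver: Bystander: screwdriver with orange handle lying on the counter, 180 mm long along its x. Origin: under its middle.
- hub_wall (a point): Upper edge of the hub's sloping wall, 5.3 mm along the spool's x from the slot's middle. The key first binds with its thin end 33 to 59 mm below the mouth; only force tells where. The wall then flexes (about 25 N/mm): a slow push of 15 to 25 N down on the head drives it some 5 to 8 mm on and leaves it tight, held by friction. More than 30 N may crack the hub.
Mind the look-alikes: they are no part of the job. Leave any orange or turquoise look-alike of the key alone.

How it is judged:
By the outcome, as a careful person would: the job done as asked, in the order asked, and still so for the second after the job is handed in, with the robot touching nothing.
It also fails if it takes over 51 s, if anything falls off the work surface, if the arm or the gripper's body presses on something with over 40 N, if the wrist force passes 120 N, or if a joint passes its speed limit or range.

## Robot

A 7-joint arm with a two-finger parallel gripper is mounted at the origin on the work surface. World frame = base frame: x ahead of the robot, y to its left, z up, the work surface at z = 0. Lengths are in mm, angles in rad, forces in N, time in s.
With the tool pointing down it reaches from about 400 to 925 mm from the base axis. Payload 5.6 kg.
Tool frame: the origin (TCP) lies on the front face of the gripper's body, between the roots of the fingers; the fingertips stand 73 mm ahead of it and the grasp point (between the pads) lies 54 mm ahead of it; y points along the fingers, z is the direction in which the jaws open and shut, and the axes are right-handed (so a half turn about y gives the same grasp; the last joint's range is limited). The gripper opens to 85 mm and grips with 20 to 120 N. Pads are 22 mm wide; open, the fingers measure 114 mm over their backs; the gripper's body (76 mm by 85 mm) begins 54 mm behind the grasp point. The pads swing forward as they close: fully open they stand 13 mm farther back than shut.
Start: joints at [-0.043, 0.468, -0.012, 1.603, 0.006, 1.071, -0.056], TCP at [650.004, -0.04, 303.89] pointing down, gripper open.
Joint ranges: [-2.53, 2.53], [-0.31, 2.02], [-1.57, 1.55], [0.28, 2.44], [-1.29, 4.43], [0.15, 1.84], [-2.92, 2.92]. Speed limits (rad/s): [2.57, 2.57, 3.14, 3.14, 3.14, 3.14, 3.14].

## Interface

Orientations are given as [roll, pitch, yaw] about the fixed x, y, z axes, in that order (R = Rz(yaw) Ry(pitch) Rx(roll)).
In Python, from workcell import bot gives the robot as it stands. The module is installed in compiled form; this text tells all that it offers.
- The arm moves only by the tool jog_arm, never from a script. Its argument "rows" is a list of rows, each an object with "gripper": the opening in per cent of the stroke, from 0 (shut) to 100 (fully open); "slide": the shift along the tool's x, y, z in units of 40 mm (1.0 is 40 mm), a list of three; "yaw": the turn about the tool's y in degrees. A call has 1 to 10 rows; each row is the pose to reach, as a shift and turn from the pose commanded when the call began, along the tool's axes at that moment; what a row does not reach only later rows make up. A row lasts 1/10 s, in which the tool goes at most 50 mm and 8.59 degrees, less where a joint would pass 70% of its speed; a pose out of reach is approached as far as the arm can. A call with a gripper value outside its range is refused whole. The fingers move at their own pace and stop on an object; "force" is the grip in N (left out, the last holds). Time passes only in rows, so rows that repeat a pose let the fingers close. It gives the time, the measured TCP pose, the force and the opening at its end, in the units of the state.
- bot.sense(): the state, without advancing time (a new reading comes with each control period).
- bot.snapshot(name): name is "scene" or "side" or "wrist"; returns a dict with "img" (384x512x3 uint8, red, green, blue), "camera_matrix" (3x3 intrinsics, pixels), "R" (3x3) and "t" (3): a world point X has camera coordinates R X + t; the wrist camera has in their place "T_tool_cam" (4x4, takes a point from camera to tool coordinates, whose origin is the TCP and whose axes are the tool frame's). Camera axes: x right, y down, z forward; pixel columns grow to the right and rows downward; lengths in mm; the calibration is good to about 2 mm. The wrist camera is an equidistant fisheye: a pixel r from the principal point sees the ray r / f radians off the axis. A picture is of the moment at which its call begins: read the wrist's pose just before it. There is no depth.
- bot.close_job(): hands the job in, once; it reports no verdict.
The state is a dict: "clock": time; "joints": joint angles; "joint_vel": joint speeds; "joint_torque": joint torques, N m; "tool_pos": TCP position; "eef_rot": TCP orientation; "ft_force": force on the tool from outside, world axes, zero at the start; "wrist_torque": the same for the moment, N m; "gripper_width": opening from 0.0 (shut) to 1.0 (fully open).
Only numpy, scipy, OpenCV 4.12 (cv2) and the standard library are available. Lean on these libraries where they do the work, as an engineer would, in place of code of your own. Each camera call takes 0.05 s, during which the arm holds its last target.

## Working session

There is one attempt and no reset: what is moved stays moved. The work goes in short steps, Python scripts to look and compute and a tool call to move; the robot and the scene stay as the last step left them, time stands still between calls to the robot, and variables do not carry over. Pictures are saved under pics/ and viewed, and the job is handed in when it is done.

Besides the shell and the picture viewer there is one more tool, called after "Call:" in YAML: its name, and indented under it one key for each argument. jog_arm: Moves the arm, as the interface text tells. Its arguments: {"type":"object","properties":{"rows":{"type":"array","items":{"type":"object","properties":{"gripper":{"type":"number"},"slide":{"type":"array","items":{"type":"number"}},"yaw":{"type":"number"}}}},"force":{"type":"number"}},"required":["rows"]}

```bash
mkdir -p pics; ls; cat > h.py <<'E'
import numpy as np, cv2
from workcell import bot
def snap(n,f):
    s=bot.snapshot(n); cv2.imwrite('pics/'+f,cv2.cvtColor(s['img'],cv2.COLOR_RGB2BGR)); 
    np.savez('pics/'+f[:-4]+'.npz',**{k:v for k,v in s.items() if isinstance(v,(np.ndarray,list))}); return s
E
python3 - <<'E'
from h import *
np.set_printoptions(suppress=True,precision=3)
print(bot.sense())
for n in ('scene','side','wrist'):
    s=snap(n,n+'0.png'); print({k:np.array(v) for k,v in s.items() if k!='img'})
E
```

```text
pics
{'clock': 0.0, 'joints': array([-0.043,  0.468, -0.012,  1.604,  0.006,  1.071, -0.056]), 'joint_vel': array([ 0.002,  0.001, -0.001, -0.001, -0.001, -0.   ,  0.001]), 'joint_torque': array([ -0.   , -53.237,   0.021, -25.13 ,   0.011,   0.008,  -0.   ]), 'tool_pos': array([649.577,  -0.054, 302.926]), 'eef_rot': array([-1.573, -0.   , -1.571]), 'ft_force': array([ 0.453,  0.132, -0.014]), 'wrist_torque': array([ 0.03 , -0.009, -0.016]), 'gripper_width': 1.0017405071439933}
{'camera_matrix': array([[476.8  ,   0.   , 255.244],
       [  0.   , 476.8  , 188.377],
       [  0.   ,   0.   ,   1.   ]]), 'R': array([[-0.486,  0.874, -0.019],
       [ 0.636,  0.339, -0.693],
       [-0.599, -0.349, -0.72 ]]), 't': array([ 356.617, -251.423, 1494.464])}
{'camera_matrix': array([[436.188,   0.   , 255.193],
       [  0.   , 436.188, 192.41 ],
       [  0.   ,   0.   ,   1.   ]]), 'R': array([[-0.991, -0.131, -0.01 ],
       [-0.064,  0.55 , -0.833],
       [ 0.114, -0.825, -0.554]]), 't': array([517.718, 167.848, 842.005])}
{'camera_matrix': array([[297.319,   0.   , 252.372],
       [  0.   , 297.319, 196.411],
       [  0.   ,   0.   ,   1.   ]]), 'T_tool_cam': array([[ -0.   ,   0.964,   0.267, -68.429],
       [  0.001,  -0.267,   0.964, -70.297],
       [  1.   ,   0.001,  -0.001,  -0.591],
       [  0.   ,   0.   ,   0.   ,   1.   ]])}
```

View pics/scene0.png

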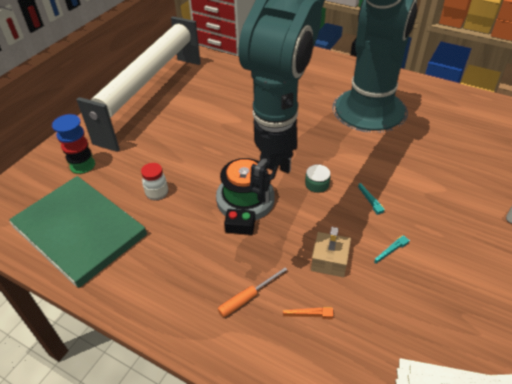

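View pics/side0.png

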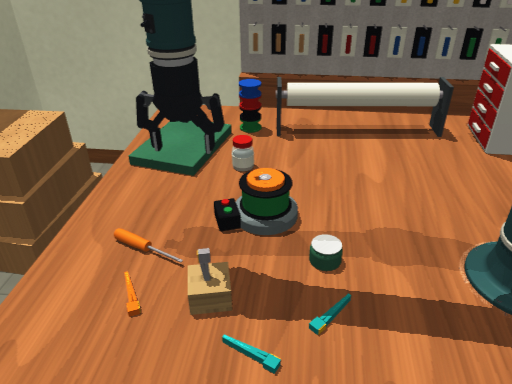

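View pics/wrist0.png

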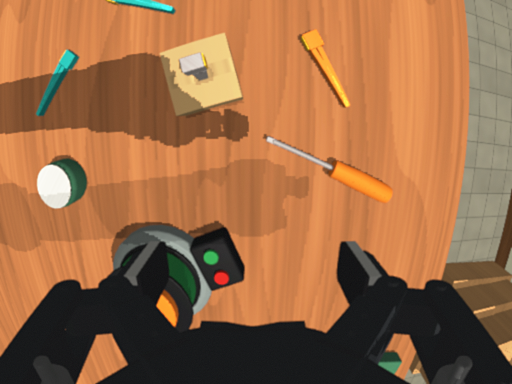

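```bash
cat >> h.py <<'E'
from scipy.spatial.transform import Rotation as Ro
def tool(st): return Ro.from_euler('xyz',st['eef_rot']).as_matrix(), np.array(st['tool_pos'])
def wray(s,st,px):
    K=np.array(s['camera_matrix']);T=np.array(s['T_tool_cam']);R,p=tool(st)
    u=(np.array(px,float)-K[:2,2])/K[0,0]; r=np.hypot(*u); d=np.array([*(u/ r*np.sin(r)),np.cos(r)])
    return R@T[:3,3]+p, R@T[:3,:3]@d
def wproj(s,st,X):
    K=np.array(s['camera_matrix']);T=np.array(s['T_tool_cam']);R,p=tool(st)
    c=T[:3,:3].T@(R.T@(np.array(X)-p)-T[:3,3]); th=np.arctan2(np.hypot(c[0],c[1]),c[2])
    return K[:2,2]+K[0,0]*th*c[:2]/np.hypot(c[0],c[1])
def cray(s,px):
    K=np.array(s['camera_matrix']);R=np.array(s['R']);t=np.array(s['t'])
    return -R.T@t, R.T@np.linalg.inv(K)@np.array([*px,1.])
def onz(ray,z): o,d=ray; return o+d*(z-o[2])/d[2]
def crop(f,o,x0,y0,x1,y1,k):
    im=cv2.imread('pics/'+f)[y0:y1,x0:x1]; cv2.imwrite('pics/'+o,cv2.resize(im,None,fx=k,fy=k,interpolation=cv2.INTER_CUBIC))
E
python3 - <<'E'
from h import *
np.set_printoptions(suppress=True,precision=1)
s=dict(np.load('pics/wrist0.npz')); st=bot.sense()
print('keyhead',onz(wray(s,st,(193,65)),114))
for p in ((162,52),(225,34),(242,96),(177,114)): print('block',onz(wray(s,st,p),50))
print('box',[onz(wray(s,st,p),46) for p in ((222,226),(243,270))])
for n,p in(('scene',(334,231)),('side',(205,252))): print(n,onz(cray(dict(np.load(f'pics/{n}0.npz')),p),114))
for n,p in(('scene',(244,174)),('side',(266,178))): print(n,'hub',onz(cray(dict(np.load(f'pics/{n}0.npz')),p),105))
crop('wrist0.png','c1.png',140,20,260,120,6)
a=cv2.imread('pics/scene0.png')[145:235,205:285];b=cv2.imread('pics/side0.png')[160:240,210:310]
cv2.imwrite('pics/c2.png',np.hstack([cv2.resize(a,(400,450),interpolation=2),cv2.resize(b,(400,450),interpolation=2)]))
E
```

```text
keyhead [596.9 114.8 114. ]
block [548.5 144.   50. ]
block [618.8 160.3  50. ]
block [637.2  90.1  50. ]
block [565.6  72.4  50. ]
box [array([612.4, -58.9,  46. ]), array([ 636.6, -118.4,   46. ])]
scene [598.6 118.8 114. ]
side [591.6 121.8 114. ]
scene hub [ 530.7 -141.6  105. ]
side hub [ 516.1 -143.7  105. ]
```

View pics/c1.png

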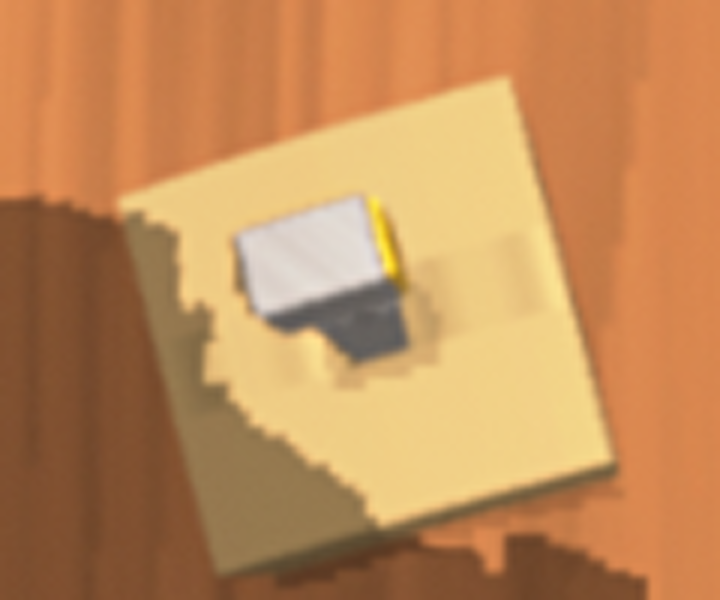

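View pics/c2.png

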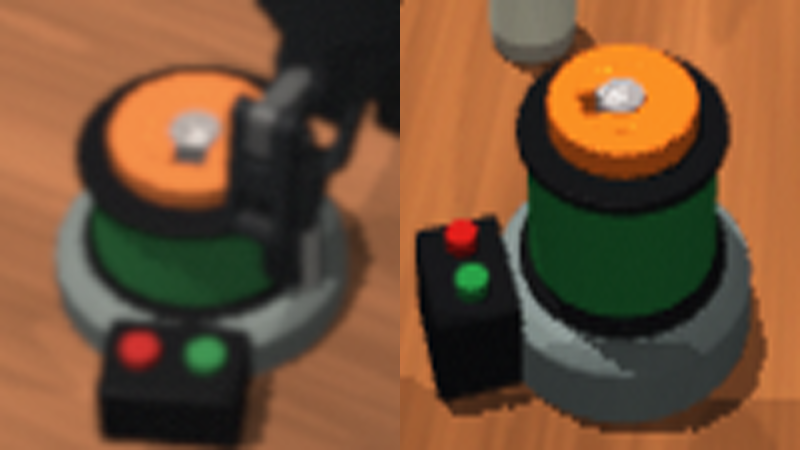

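The key to take is the steel one standing in the block, at wrist px (193,65) with its yellow face at (205,60). The turquoise keys at wrist (140,5) and (60,80) and the orange one at (325,65) lie loose and aren't steel, so they are look-alikes. Crop c1 shows the steel head with its yellow face towards world +x at about 13°. Next I hover over the key with the jaws turned.

Call:
jog_arm:
  rows:
    - {"slide":[-1.0,0,-0.4],"yaw":8,"gripper":100}
    - {"slide":[-2.0,0,-0.9],"yaw":16,"gripper":100}
    - {"slide":[-2.9,0,-1.3],"yaw":24,"gripper":100}
    - {"slide":[-2.9,0,-1.3],"yaw":32,"gripper":100}
    - {"slide":[-2.9,0,-1.3],"yaw":40,"gripper":100}
    - {"slide":[-2.9,0,-1.3],"yaw":48,"gripper":100}
    - {"slide":[-2.9,0,-1.3],"yaw":56,"gripper":100}
    - {"slide":[-2.9,0,-1.3],"yaw":64,"gripper":100}
    - {"slide":[-2.9,0,-1.3],"yaw":72,"gripper":100}
    - {"slide":[-2.9,0,-1.3],"yaw":77,"gripper":100}

```text
clock: 1.15
tool_pos: [597.8, 116.0, 303.5]
eef_rot: [-1.571, -0.001, -2.919]
ft_force: [-0.3, -0.8, -0.4]
gripper_width: 0.999
```

Call:
jog_arm:
  rows:
    - {"slide":[0,0,0],"yaw":0,"gripper":100}
    - {"slide":[0,0,0],"yaw":0,"gripper":100}

```text
clock: 1.35
tool_pos: [597.9, 116.1, 303.7]
eef_rot: [-1.571, -0.0, -2.912]
ft_force: [0.3, 0.2, 0.4]
gripper_width: 1.002
```

```bash
python3 - <<'E'
from h import *
np.set_printoptions(suppress=True,precision=4)
st=bot.sense(); print(st['clock'],st['tool_pos'],st['eef_rot'],np.abs(st['joint_vel']).max(),st['joints'])
np.savez('pics/st1.npz',**st); s=snap('wrist','wrist1.png')
crop('wrist1.png','c3.png',190,140,320,240,6)
E
```

```text
1.35 [597.8706 116.0855 303.6611] [-1.5707 -0.0004 -2.9124] 0.0056415869595660886 [-0.4149  0.3985  0.2188  1.7205 -0.0981  1.0336 -1.504 ]
```

View pics/wrist1.png

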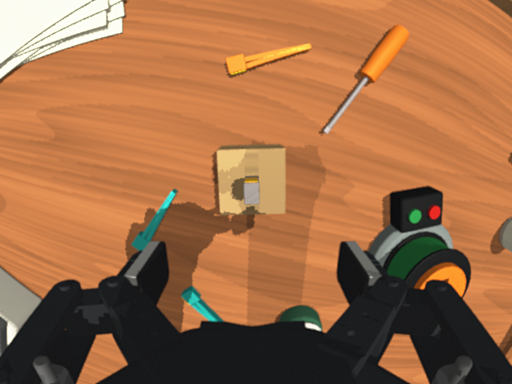

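View pics/c3.png

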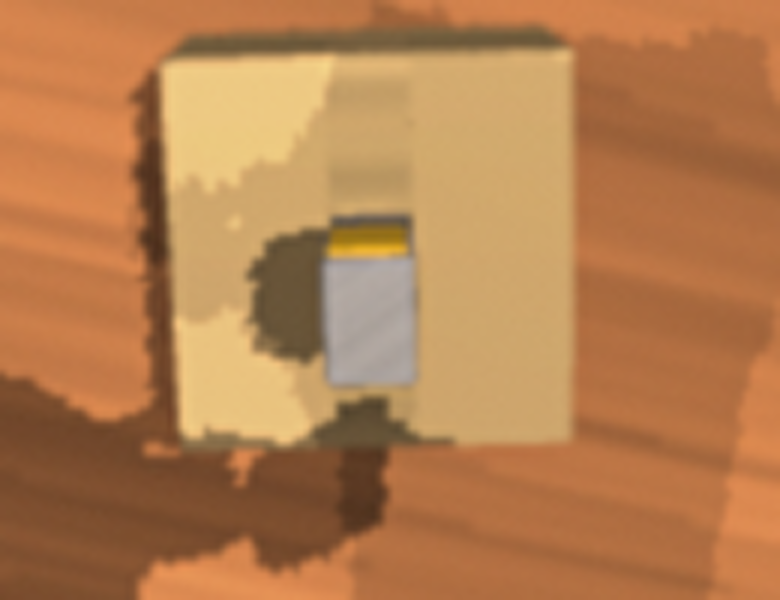

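```bash
python3 - <<'E'
from h import *
np.set_printoptions(suppress=True,precision=2)
s=dict(np.load('pics/wrist1.npz')); st=dict(np.load('pics/st1.npz'))
def P(u,v,z): return onz(wray(s,st,((u+.5)/6-.5+190,(v+.5)/6-.5+140)),z)
def rep(q):
    e=q[0]-q[3]; f=q[1]-q[2]; g=q[1]-q[0]; h=q[2]-q[3]  # e,f ~ +x ; g,h ~ -y
    a=[np.degrees(np.arctan2(v[1],v[0])) for v in (e,f)]+[np.degrees(np.arctan2(v[1],v[0]))+90 for v in (g,h)]
    print(q.mean(0),'len',[np.linalg.norm(v) for v in(e,f,g,h)],'ang',np.array(a))
rep(np.array([P(*p,114) for p in((322,257),(413,257),(416,384),(327,384))]))
rep(np.array([P(*p,50) for p in((163,60),(571,48),(573,440),(182,442))]))
R,p=tool(st); print(R.T@(np.array([597,117,114])-p), np.degrees(np.arctan2(R[1,0],R[0,0]))+180)
E
```

```text
[595.29 117.5  114.  ] len [np.float64(19.858555509329445), np.float64(19.85319845803396), np.float64(13.604296638229176), np.float64(13.564904579347832)] ang [14.89 14.78 13.16 13.18]
[591.61 116.47  50.  ] len [np.float64(73.60505219400957), np.float64(75.3683562580997), np.float64(74.5877124388889), np.float64(75.29945505199379)] ang [14.39 14.92 14.83 13.49]
[  0.56 189.66  -1.11] 13.134038293524725
```

Wrist view: the block is at the centre and the steel head at px (251,192), with the yellow face up-image (key +x). The head centre is (595.3, 117.5) with yaw about 14.2°. I descend and grip lightly.

Call:
jog_arm:
  rows:
    - {"slide":[0.05,0.9,-0.05],"yaw":-1,"gripper":60}
    - {"slide":[0.05,1.8,-0.05],"yaw":-1,"gripper":60}
    - {"slide":[0.05,2.6,-0.05],"yaw":-1,"gripper":60}
    - {"slide":[0.05,3.2,-0.05],"yaw":-1,"gripper":60}
    - {"slide":[0.05,3.5,-0.05],"yaw":-1,"gripper":50}
    - {"slide":[0.05,3.61,-0.05],"yaw":-1,"gripper":40}
    - {"slide":[0.05,3.61,-0.05],"yaw":-1,"gripper":40}
    - {"slide":[0.05,3.61,-0.05],"yaw":-1,"gripper":40}

```text
clock: 2.2
tool_pos: [596.5, 117.6, 160.8]
eef_rot: [-1.571, 0.002, -2.897]
ft_force: [-0.2, 0.6, -0.1]
gripper_width: 0.397
```

```bash
python3 - <<'E'
from h import *
np.set_printoptions(suppress=True,precision=4)
st=bot.sense(); print(st['clock'],st['tool_pos'],st['eef_rot'],st['ft_force'],st['gripper_width'])
np.savez('pics/st2.npz',**st); s=snap('wrist','wrist2.png')
E
```

```text
2.2 [596.4566 117.5871 160.8039] [-1.5708  0.0023 -2.8971] [-0.2096  0.6352 -0.0813] 0.39692570631551555
```

View pics/wrist2.png

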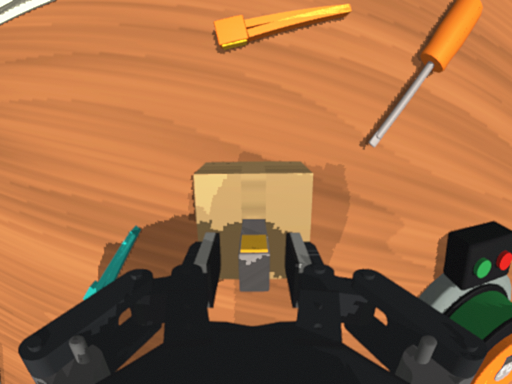

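Head at px (254,270), centred between the finger pads (about 215 and 292). Closing.

Call:
jog_arm:
  rows:
    - {"slide":[0,0,0],"yaw":0,"gripper":10}
    - {"slide":[0,0,0],"yaw":0,"gripper":5}
    - {"slide":[0,0,0],"yaw":0,"gripper":0}
    - {"slide":[0,0,0],"yaw":0,"gripper":0}
    - {"slide":[0,0,0],"yaw":0,"gripper":0}
    - {"slide":[0,0,0],"yaw":0,"gripper":0}
  force: 20

```text
clock: 2.85
tool_pos: [596.2, 117.5, 160.5]
eef_rot: [-1.571, 0.002, -2.897]
ft_force: [-0.6, 0.1, 6.1]
gripper_width: 0.158
```

```bash
python3 - <<'E'
from h import *
np.set_printoptions(suppress=True,precision=4)
st=bot.sense(); print(st['clock'],st['tool_pos'],st['eef_rot'],st['ft_force'],st['gripper_width'])
np.savez('pics/st3.npz',**st); s=snap('wrist','wrist3.png')
crop('wrist3.png','c4.png',180,150,330,300,4)
E
```

```text
2.85 [596.2333 117.4729 160.51  ] [-1.5707  0.0017 -2.8973] [-0.6184  0.0522  6.0754] 0.1576594904798282
```

View pics/c4.png

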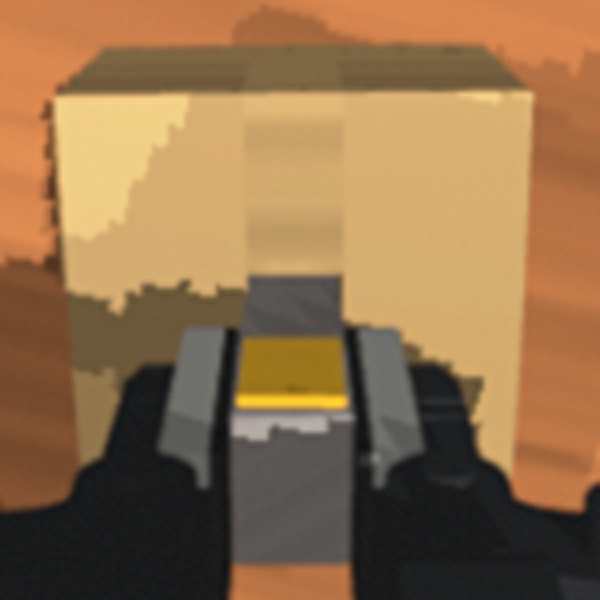

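Jaws are shut on the head, with the yellow face towards the camera and no side load. Firming the grip and lifting straight out.

Call:
jog_arm:
  rows:
    - {"slide":[0,0,0],"yaw":0,"gripper":0}
    - {"slide":[0,0,0],"yaw":0,"gripper":0}
    - {"slide":[0,-0.2,0],"yaw":0,"gripper":0}
    - {"slide":[0,-0.6,0],"yaw":0,"gripper":0}
    - {"slide":[0,-1.2,0],"yaw":0,"gripper":0}
    - {"slide":[0,-2.0,0],"yaw":0,"gripper":0}
    - {"slide":[0,-2.9,0],"yaw":0,"gripper":0}
    - {"slide":[0,-3.8,0],"yaw":0,"gripper":0}
    - {"slide":[0,-3.8,0],"yaw":0,"gripper":0}
    - {"slide":[0,-3.8,0],"yaw":0,"gripper":0}
  force: 90

```text
clock: 3.9
tool_pos: [595.4, 117.5, 312.9]
eef_rot: [-1.571, 0.002, -2.897]
ft_force: [-0.5, -0.4, -2.1]
gripper_width: 0.147
```

```bash
python3 - <<'E'
from h import *
np.set_printoptions(suppress=True,precision=3)
st=bot.sense(); print(st['clock'],st['tool_pos'],st['eef_rot'],st['ft_force'],st['gripper_width'])
np.savez('pics/st4.npz',**st); s=snap('wrist','wrist4.png')
for n,a,b in(('scene',(244,171),(243,176)),('side',(265.5,176.9),(257.5,178.1))):
    c=dict(np.load(f'pics/{n}0.npz')); print(n,onz(cray(c,a),106.5),onz(cray(c,b),105))
E
```

```text
3.9 [595.433 117.451 312.928] [-1.571  0.002 -2.897] [-0.488 -0.445 -2.1  ] 0.14661392464925901
scene [ 523.045 -145.973  106.5  ] [ 537.818 -140.27   105.   ]
side [ 517.463 -145.783  106.5  ] [ 534.682 -141.169  105.   ]
```

View pics/wrist4.png

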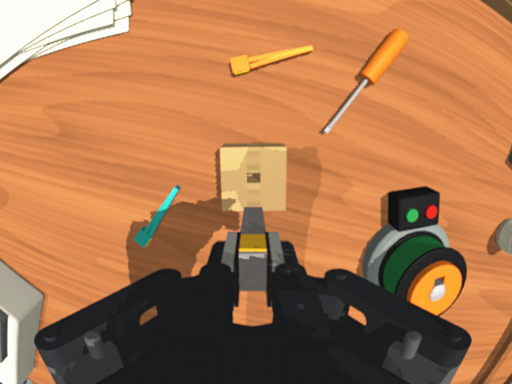

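The key is out of the block and held, and the block's hole is visible at (253,177). The spool's slot is at about (440,283). Moving to hover over the spool.

Call:
jog_arm:
  rows:
    - {"slide":[0.2,0,0.4],"yaw":-1,"gripper":0}
    - {"slide":[0.6,0,1.2],"yaw":-3,"gripper":0}
    - {"slide":[1.1,0,2.2],"yaw":-5,"gripper":0}
    - {"slide":[1.6,0,3.2],"yaw":-7,"gripper":0}
    - {"slide":[2.1,0,4.2],"yaw":-7,"gripper":0}
    - {"slide":[2.5,0,5.1],"yaw":-7,"gripper":0}
    - {"slide":[2.8,0,5.7],"yaw":-7,"gripper":0}
    - {"slide":[2.95,0,5.92],"yaw":-7,"gripper":0}
    - {"slide":[2.95,0,5.92],"yaw":-7,"gripper":0}
    - {"slide":[2.95,0,5.92],"yaw":-7,"gripper":0}

```text
clock: 4.95
tool_pos: [538.5, -139.1, 310.8]
eef_rot: [-1.572, -0.001, -2.773]
ft_force: [-0.1, 0.9, -0.7]
gripper_width: 0.15
```

Call:
jog_arm:
  rows:
    - {"slide":[0,0,0],"yaw":0,"gripper":0}
    - {"slide":[0,0,0],"yaw":0,"gripper":0}
    - {"slide":[0,0,0],"yaw":0,"gripper":0}

```text
clock: 5.25
tool_pos: [538.7, -139.8, 311.4]
eef_rot: [-1.571, 0.0, -2.773]
ft_force: [-0.4, -0.2, -1.4]
gripper_width: 0.145
```

```bash
python3 - <<'E'
from h import *
np.set_printoptions(suppress=True,precision=3)
st=bot.sense(); print(st['clock'],st['tool_pos'],st['eef_rot'],st['ft_force'],st['gripper_width'],st['joints'])
np.savez('pics/st5.npz',**st); s=snap('wrist','wrist5.png')
crop('wrist5.png','c5.png',185,120,335,270,4)
E
```

```text
5.25 [ 538.693 -139.769  311.448] [-1.571  0.    -2.773] [-0.395 -0.215 -1.431] 0.14547165462287492 [-0.052  0.303  0.3    1.844 -0.104  1.01  -0.912]
```

View pics/wrist5.png

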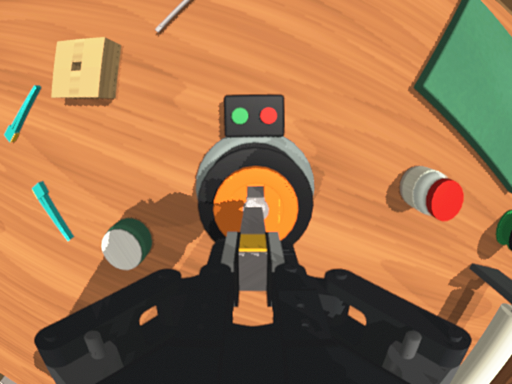

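View pics/c5.png

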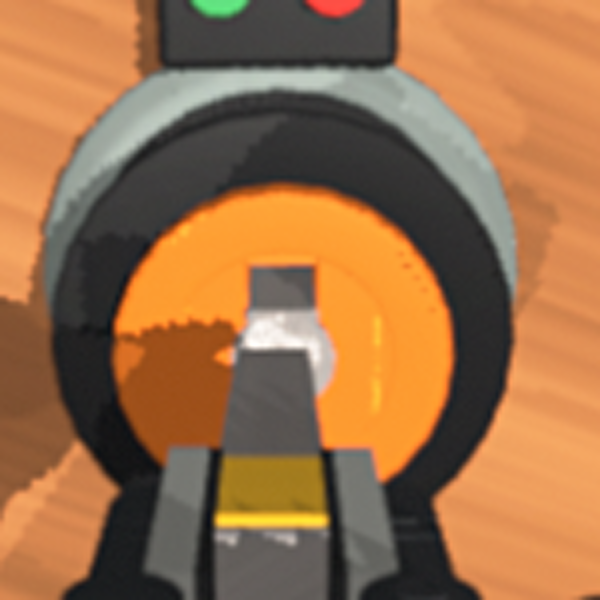

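```bash
python3 - <<'E'
from h import *
np.set_printoptions(suppress=True,precision=2)
s=dict(np.load('pics/wrist5.npz')); st=dict(np.load('pics/st5.npz'))
R,p=tool(st)
def P(u,v,z): return R.T@(onz(wray(s,st,((u+.5)/4-.5+185,(v+.5)/4-.5+120)),z)-p)
def rep(n,a,b):
    print(n,(a+b)/2,np.linalg.norm(b-a),'ang',np.degrees(np.arctan2((b-a)[0],(b-a)[2])))
zt=p[2]-150.5
rep('wall',P(249,267,105),P(315,266,105))
rep('flat',P(252,310,105),P(318,310,105))
rep('tip(x=3)',P(240.5,350,zt),P(308,348.5,zt))
rep('head top edge(x=12,z104)',P(214,526,zt+104),P(329,526,zt+104))
rep('head bot yel(x=12,z82)',P(221,456,zt+82),P(325,456,zt+82))
rep('box near edge',P(160,66,46),P(397,65,46))
im=cv2.cvtColor(cv2.imread('pics/wrist5.png'),cv2.COLOR_BGR2HSV)
m=cv2.inRange(im,(8,200,100),(20,255,255))[120:240,185:335]
cs,_=cv2.findContours(m,0,1); c=max(cs,key=cv2.contourArea); pts=c[:,0]+[185,120]; pts=pts[pts[:,1]<215]
Q=np.array([R.T@(onz(wray(s,st,q),105)-p) for q in pts.astype(float)])
h=cv2.convexHull(pts.astype(np.float32))[:,0]
Q=np.array([R.T@(onz(wray(s,st,q),105)-p) for q in h]); Q=Q[Q[:,0]<Q[:,0].max()-3]
A=np.c_[2*Q[:,0],2*Q[:,2],np.ones(len(Q))]; x=np.linalg.lstsq(A,Q[:,0]**2+Q[:,2]**2,rcond=None)[0]
print('hub ctr',x[:2],'r',np.sqrt(x[2]+x[0]**2+x[1]**2))
E
```

```text
wall [ -0.33 206.45   1.62] 15.808706489999265 ang -0.9471535319555436
flat [ 10.49 206.45   2.38] 15.963531892158752 ang -0.04378107378311781
tip(x=3) [  2.65 150.5   -0.3 ] 13.15502318308281 ang -1.3805139041780803
head top edge(x=12,z104) [-10.19  46.5   -0.73] 12.522873491324436 ang -0.0610934398355357
head bot yel(x=12,z82) [-9.26 68.5  -0.56] 13.139873670593055 ang -0.04903602755591061
box near edge [-44.48 265.45   1.01] 66.82456264843323 ang -0.3182567346561461
hub ctr [21.53  1.66] r 41.380558561057946
```

The view shows the slot mouth at px (247–264, 187–197) and the key's thin end at about (245–262, 207), with the yellow face towards the hub wall side (the switch box). The key may lean about 2° in the grip, so I check it enlarged and from the side.

```bash
python3 - <<'E'
from h import *
s=snap('side','side5.png')
a=cv2.imread('pics/side5.png')[90:190,215:315]; b=cv2.imread('pics/wrist5.png')[180:280,220:290]
cv2.imwrite('pics/c6.png',np.hstack([cv2.resize(a,(500,500),interpolation=2),cv2.resize(b,(350,500)[:2],interpolation=2)])[:, :800])
cv2.imwrite('pics/c6.png',np.hstack([cv2.resize(a,(450,450),interpolation=2),cv2.resize(b,(350,500),interpolation=2)[:450]]))
E
```

```text
(no output)
```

View pics/c6.png

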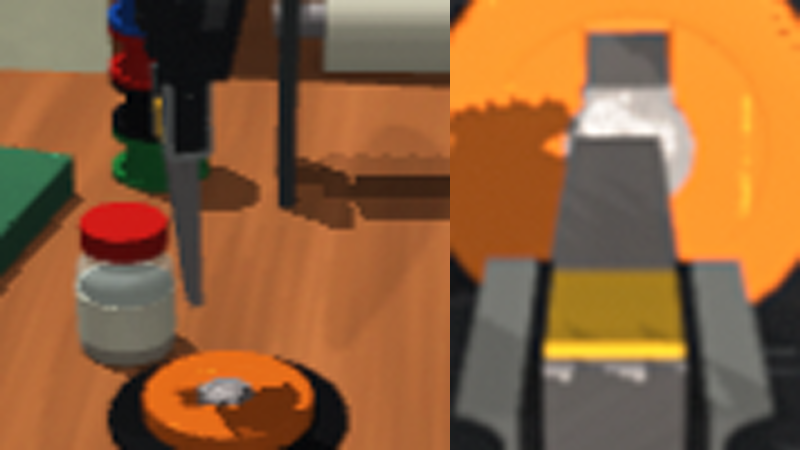

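Both views agree: the key leans about 1.5–2° in the grip, thin end towards the shaft, which is harmless and will be eased with a soft grip. The key's end needs about -1.2 mm in tool x and +1.9 mm in tool z. Correcting and descending to just above the mouth.

Call:
jog_arm:
  rows:
    - {"slide":[-0.03,0.2,0.05],"yaw":0,"gripper":0}
    - {"slide":[-0.03,0.5,0.05],"yaw":0,"gripper":0}
    - {"slide":[-0.03,0.8,0.05],"yaw":0,"gripper":0}
    - {"slide":[-0.03,1.0,0.05],"yaw":0,"gripper":0}
    - {"slide":[-0.03,1.15,0.05],"yaw":0,"gripper":0}
    - {"slide":[-0.03,1.15,0.05],"yaw":0,"gripper":0}
    - {"slide":[-0.03,1.15,0.05],"yaw":0,"gripper":0}

```text
clock: 6.05
tool_pos: [540.3, -142.4, 265.5]
eef_rot: [-1.571, 0.0, -2.775]
ft_force: [0.3, 0.1, -1.5]
gripper_width: 0.147
```

```bash
python3 - <<'E'
from h import *
np.set_printoptions(suppress=True,precision=3)
st=bot.sense(); print(st['clock'],st['tool_pos'],st['eef_rot'],st['ft_force'])
np.savez('pics/st7.npz',**st); s=snap('wrist','wrist7.png')
crop('wrist7.png','c7.png',200,120,300,220,8)
im=cv2.imread('pics/c7.png')[200:800]; cv2.imwrite('pics/c7.png',im)
E
```

```text
6.05 [ 540.344 -142.352  265.501] [-1.571  0.    -2.775] [ 0.285  0.057 -1.548]
```

View pics/c7.png

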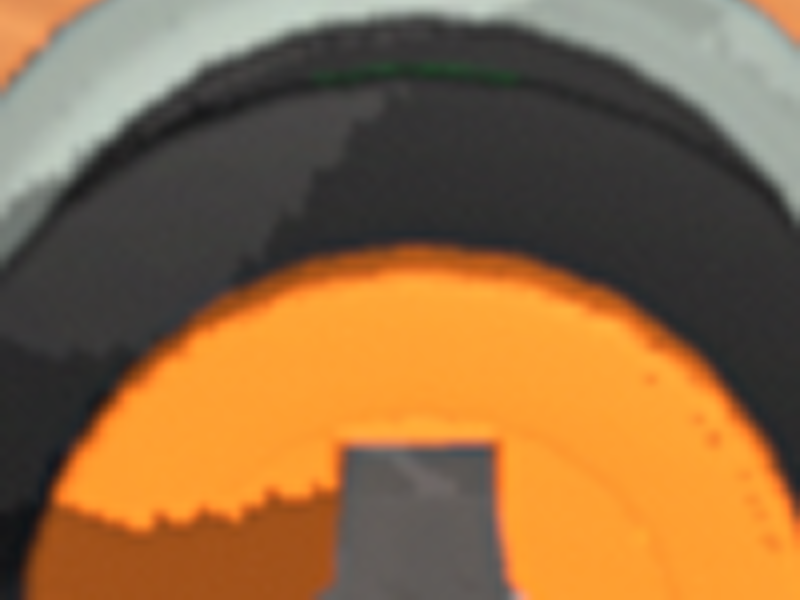

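```bash
python3 - <<'E'
from h import *
crop('wrist7.png','c8.png',215,165,295,245,7)
E
```

```text
(no output)
```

View pics/c8.png

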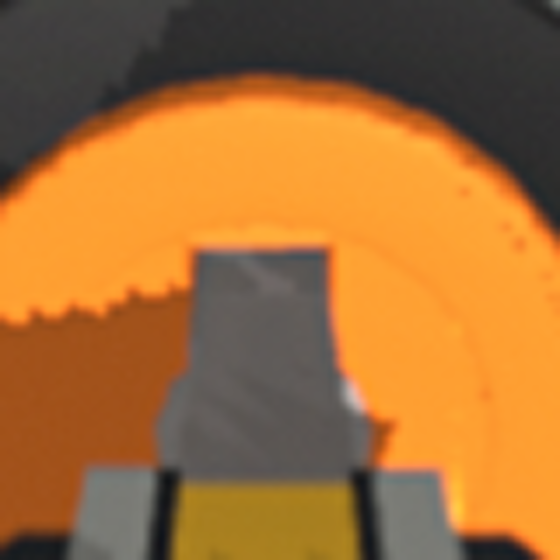

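```bash
python3 - <<'E'
from h import *
np.set_printoptions(suppress=True,precision=2)
s=dict(np.load('pics/wrist7.npz')); st=dict(np.load('pics/st7.npz')); R,p=tool(st)
def inv(q): return (np.array(q)-[215,165]+.5)*7-.5
for t in ((2.65,150.5,-6.9),(2.65,150.5,6.3)): print('pred tip crop',inv(wproj(s,st,R@np.array(t)+p)))
def P(u,v,z): return R.T@(onz(wray(s,st,((u+.5)/7-.5+215,(v+.5)/7-.5+165)),z)-p)
a,b=P(192,248,105),P(329,248,105);print('wall',(a+b)/2,b-a)
a,b=P(196,291,115),P(331,291,115);print('tip',(a+b)/2,b-a)
g=cv2.cvtColor(cv2.imread('pics/wrist7.png')[190:235,230:280],6).astype(float)
g=np.clip((g-60)/(125-60)*255,0,255).astype(np.uint8)
cv2.imwrite('pics/c9.png',cv2.resize(g,None,fx=12,fy=12,interpolation=2))
E
```

```text
pred tip crop [210.98 296.49]
pred tip crop [329.54 296.57]
wall [ -0.05 160.5   -1.42] [-0.01  0.   15.84]
tip [  2.01 150.5   -1.05] [-0.01  0.   15.02]
```

View pics/c9.png

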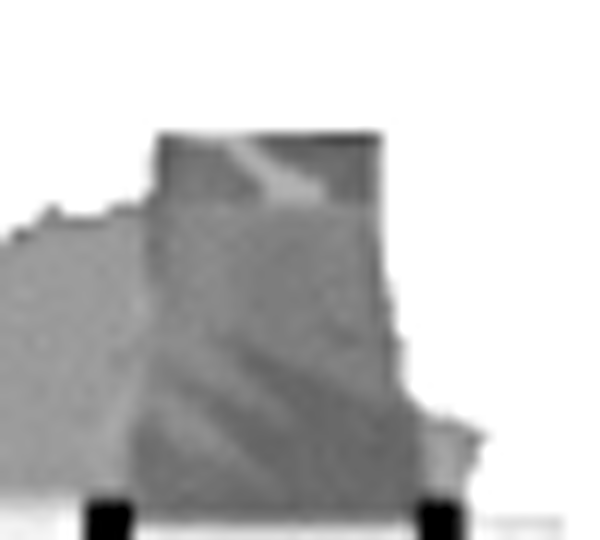

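The thin end (row 207) is about 1 mm off in tool z. Correcting, then lowering just to the mouth.

Call:
jog_arm:
  rows:
    - {"slide":[-0.02,0.0,-0.03],"yaw":0,"gripper":0}
    - {"slide":[-0.02,0.08,-0.03],"yaw":0,"gripper":0}
    - {"slide":[-0.02,0.16,-0.03],"yaw":0,"gripper":0}
    - {"slide":[-0.02,0.22,-0.03],"yaw":0,"gripper":0}
    - {"slide":[-0.02,0.26,-0.03],"yaw":0,"gripper":0}
    - {"slide":[-0.02,0.28,-0.03],"yaw":0,"gripper":0}
    - {"slide":[-0.02,0.28,-0.03],"yaw":0,"gripper":0}

```text
clock: 6.8
tool_pos: [540.5, -140.9, 254.1]
eef_rot: [-1.571, -0.0, -2.775]
ft_force: [-0.3, -0.5, -0.6]
gripper_width: 0.148
```

```bash
python3 - <<'E'
from h import *
np.set_printoptions(suppress=True,precision=3)
st=bot.sense(); print(st['clock'],st['tool_pos'],st['eef_rot'],st['ft_force'])
np.savez('pics/st8.npz',**st); s=snap('wrist','wrist8.png')
crop('wrist8.png','c10.png',215,165,295,245,7)
E
```

```text
6.8 [ 540.477 -140.895  254.133] [-1.571 -0.    -2.775] [-0.291 -0.537 -0.62 ]
```

View pics/c10.png

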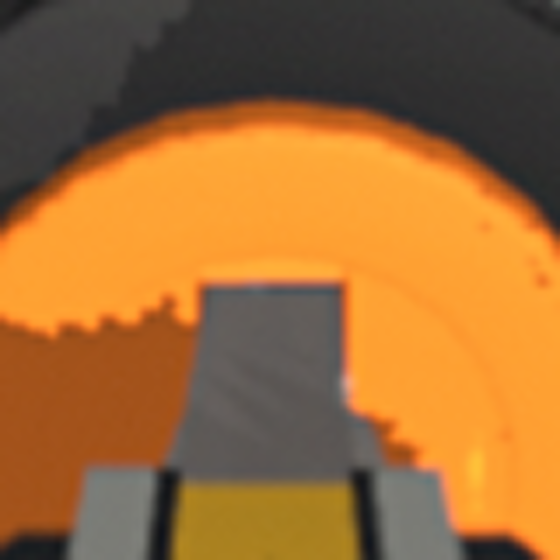

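```bash
python3 - <<'E'
from h import *
np.set_printoptions(suppress=True,precision=2)
s=dict(np.load('pics/wrist8.npz')); st=dict(np.load('pics/st8.npz')); R,p=tool(st)
def P(u,v,z): return R.T@(onz(wray(s,st,((u+.5)/7-.5+215,(v+.5)/7-.5+165)),z)-p)
a,b=P(202,284,105),P(345,284,105);print('wall',(a+b)/2,b-a)
zt=p[2]-150.5
a,b=P(172,484,zt+82),P(357,484,zt+82);print('head bot',(a+b)/2,b-a)
g=cv2.cvtColor(cv2.imread('pics/wrist8.png')[200:240,230:280],6).astype(float)
g=np.clip((g-60)/(125-60)*255,0,255).astype(np.uint8)
cv2.imwrite('pics/c11.png',cv2.resize(g,None,fx=14,fy=14,interpolation=2))
E
```

```text
wall [  0.76 149.13   0.05] [-0.01 -0.   15.8 ]
head bot [-9.21 68.5  -0.82] [-0.01 -0.   13.36]
```

View pics/c11.png

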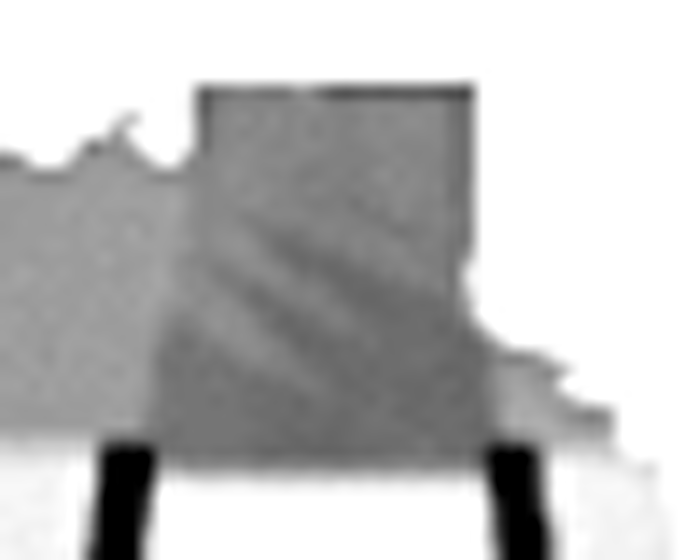

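The key end is at the mouth, symmetric in the slot (thin dark gaps on both sides at c11 x≈206 and 465), with a small gap to the wall. Going in with a softer grip.

Call:
jog_arm:
  rows:
    - {"slide":[0,0.06,0],"yaw":0,"gripper":0}
    - {"slide":[0,0.12,0],"yaw":0,"gripper":0}
    - {"slide":[0,0.18,0],"yaw":0,"gripper":0}
    - {"slide":[0,0.24,0],"yaw":0,"gripper":0}
    - {"slide":[0,0.3,0],"yaw":0,"gripper":0}
  force: 45

```text
clock: 7.35
tool_pos: [540.5, -140.9, 242.0]
eef_rot: [-1.571, -0.0, -2.775]
ft_force: [0.2, -0.4, -1.0]
gripper_width: 0.146
```

Call:
jog_arm:
  rows:
    - {"slide":[0,0.06,0],"yaw":0,"gripper":0}
    - {"slide":[0,0.12,0],"yaw":0,"gripper":0}
    - {"slide":[0,0.18,0],"yaw":0,"gripper":0}

```text
clock: 7.65
tool_pos: [540.3, -141.0, 234.8]
eef_rot: [-1.571, -0.001, -2.775]
ft_force: [-1.1, -0.6, -0.8]
gripper_width: 0.148
```

Call:
jog_arm:
  rows:
    - {"slide":[0,0.05,0],"yaw":0,"gripper":0}
    - {"slide":[0,0.1,0],"yaw":0,"gripper":0}
    - {"slide":[0,0.15,0],"yaw":0,"gripper":0}
  force: 30

```text
clock: 7.95
tool_pos: [540.0, -141.2, 228.9]
eef_rot: [-1.571, -0.001, -2.775]
ft_force: [-3.5, -0.4, 0.3]
gripper_width: 0.148
```

Call:
jog_arm:
  rows:
    - {"slide":[0,0.04,0],"yaw":0,"gripper":0}
    - {"slide":[0,0.08,0],"yaw":0,"gripper":0}
  force: 30

```text
clock: 8.15
tool_pos: [539.9, -141.3, 225.7]
eef_rot: [-1.571, -0.002, -2.775]
ft_force: [-5.0, -1.6, 1.5]
gripper_width: 0.146
```

The wall is pushing the key towards the shaft (about 5 N sideways), so I ease 1 mm that way.

Call:
jog_arm:
  rows:
    - {"slide":[0.012,0,0],"yaw":0,"gripper":0}
    - {"slide":[0.025,0,0],"yaw":0,"gripper":0}
    - {"slide":[0.025,0,0],"yaw":0,"gripper":0}
  force: 30

```text
clock: 8.45
tool_pos: [539.5, -141.2, 225.7]
eef_rot: [-1.571, -0.0, -2.775]
ft_force: [-2.5, -0.9, -1.8]
gripper_width: 0.147
```

Call:
jog_arm:
  rows:
    - {"slide":[0,0.025,0],"yaw":0,"gripper":0}
    - {"slide":[0,0.05,0],"yaw":0,"gripper":0}

```text
clock: 8.65
tool_pos: [539.5, -141.3, 224.1]
eef_rot: [-1.571, -0.0, -2.775]
ft_force: [-4.5, -2.3, 1.7]
gripper_width: 0.145
```

Call:
jog_arm:
  rows:
    - {"slide":[0.02,0,0],"yaw":0,"gripper":0}
    - {"slide":[0.035,0,0],"yaw":0,"gripper":0}
    - {"slide":[0.035,0,0],"yaw":0,"gripper":0}
  force: 30

```text
clock: 8.95
tool_pos: [538.8, -141.5, 224.0]
eef_rot: [-1.57, 0.001, -2.775]
ft_force: [-0.7, -0.1, -2.8]
gripper_width: 0.145
```

Call:
jog_arm:
  rows:
    - {"slide":[0,0.025,0],"yaw":0,"gripper":0}
    - {"slide":[0,0.05,0],"yaw":0,"gripper":0}

```text
clock: 9.15
tool_pos: [538.7, -141.5, 222.0]
eef_rot: [-1.571, 0.001, -2.775]
ft_force: [-1.4, -1.1, -0.9]
gripper_width: 0.146
```

Call:
jog_arm:
  rows:
    - {"slide":[0.005,0.03,0],"yaw":0,"gripper":0}
    - {"slide":[0.01,0.06,0],"yaw":0,"gripper":0}
    - {"slide":[0.01,0.09,0],"yaw":0,"gripper":0}

```text
clock: 9.45
tool_pos: [538.1, -141.7, 218.2]
eef_rot: [-1.571, 0.0, -2.775]
ft_force: [-0.9, -0.7, -0.8]
gripper_width: 0.143
```

Call:
jog_arm:
  rows:
    - {"slide":[0.005,0.03,0],"yaw":0,"gripper":0}
    - {"slide":[0.01,0.06,0],"yaw":0,"gripper":0}

```text
clock: 9.65
tool_pos: [537.8, -141.9, 215.8]
eef_rot: [-1.571, 0.001, -2.775]
ft_force: [-0.7, 0.4, -1.1]
gripper_width: 0.146
```

Depth about 40 mm, still free.

Call:
jog_arm:
  rows:
    - {"slide":[0.003,0.03,0],"yaw":0,"gripper":0}
    - {"slide":[0.006,0.06,0],"yaw":0,"gripper":0}

```text
clock: 9.85
tool_pos: [537.6, -142.0, 213.5]
eef_rot: [-1.571, 0.001, -2.775]
ft_force: [0.1, 0.2, 0.6]
gripper_width: 0.151
```

Call:
jog_arm:
  rows:
    - {"slide":[0.003,0.03,0],"yaw":0,"gripper":0}
    - {"slide":[0.006,0.06,0],"yaw":0,"gripper":0}

```text
clock: 10.05
tool_pos: [537.4, -142.2, 211.4]
eef_rot: [-1.57, 0.001, -2.775]
ft_force: [0.1, 0.5, 1.5]
gripper_width: 0.142
```

Call:
jog_arm:
  rows:
    - {"slide":[0.002,0.02,0],"yaw":0,"gripper":0}
    - {"slide":[0.004,0.04,0],"yaw":0,"gripper":0}

```text
clock: 10.25
tool_pos: [537.3, -142.4, 209.9]
eef_rot: [-1.57, 0.001, -2.775]
ft_force: [-0.7, 0.8, 3.9]
gripper_width: 0.147
```

Call:
jog_arm:
  rows:
    - {"slide":[0.002,0.02,0],"yaw":0,"gripper":0}
    - {"slide":[0.004,0.04,0],"yaw":0,"gripper":0}

```text
clock: 10.45
tool_pos: [537.2, -142.5, 208.4]
eef_rot: [-1.57, 0.001, -2.775]
ft_force: [0.2, -0.0, 6.2]
gripper_width: 0.143
```

Binding began around 43 mm depth, and the force now rises about 2.5 N/mm with no side load. Continuing slowly.

Call:
jog_arm:
  rows:
    - {"slide":[0.002,0.015,0],"yaw":0,"gripper":0}
    - {"slide":[0.004,0.03,0],"yaw":0,"gripper":0}
    - {"slide":[0.004,0.04,0],"yaw":0,"gripper":0}
  force: 50

```text
clock: 10.75
tool_pos: [537.2, -142.6, 207.0]
eef_rot: [-1.57, 0.001, -2.775]
ft_force: [-1.5, -0.4, 7.9]
gripper_width: 0.145
```

Call:
jog_arm:
  rows:
    - {"slide":[0.002,0.015,0],"yaw":0,"gripper":0}
    - {"slide":[0.004,0.03,0],"yaw":0,"gripper":0}
    - {"slide":[0.004,0.03,0],"yaw":0,"gripper":0}

```text
clock: 11.05
tool_pos: [537.1, -142.7, 206.0]
eef_rot: [-1.57, 0.002, -2.775]
ft_force: [-1.8, 0.5, 8.0]
gripper_width: 0.146
```

```bash
python3 - <<'E'
from h import *
np.set_printoptions(suppress=True,precision=3)
st=bot.sense(); print(st['clock'],st['tool_pos'],st['eef_rot'],st['ft_force'],st['wrist_torque'])
np.savez('pics/st9.npz',**st); s=snap('wrist','wrist9.png'); snap('side','side9.png')
a=cv2.imread('pics/side9.png')[110:210,215:315]; b=cv2.imread('pics/wrist9.png')[180:300,200:300]
cv2.imwrite('pics/c12.png',np.hstack([cv2.resize(a,(400,480)[:1]+(400,),interpolation=2),cv2.resize(b,(400,480),interpolation=2)[:400]]))
E
```

```text
11.05 [ 537.056 -142.711  205.988] [-1.57   0.002 -2.775] [-1.821  0.542  8.048] [0.14  0.026 0.018]
```

View pics/c12.png

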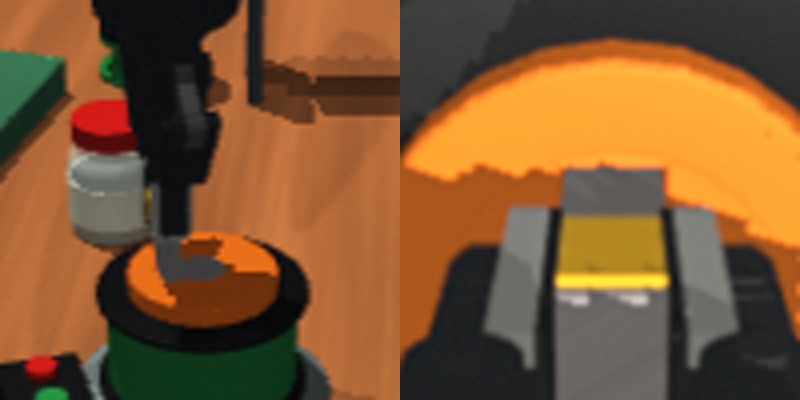

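No slip seen: the key stands in the slot, yellow face to the wall, with the head still at the same place in the pads. Continuing the slow push towards about 20 N.

Call:
jog_arm:
  rows:
    - {"slide":[0.002,0.015,0],"yaw":0,"gripper":0}
    - {"slide":[0.003,0.03,0],"yaw":0,"gripper":0}
    - {"slide":[0.004,0.045,0],"yaw":0,"gripper":0}
    - {"slide":[0.004,0.045,0],"yaw":0,"gripper":0}
  force: 80

```text
clock: 11.55
tool_pos: [537.0, -142.9, 204.5]
eef_rot: [-1.57, 0.002, -2.775]
ft_force: [-1.6, 0.1, 10.3]
gripper_width: 0.146
```

Call:
jog_arm:
  rows:
    - {"slide":[0.001,0.015,0],"yaw":0,"gripper":0}
    - {"slide":[0.002,0.03,0],"yaw":0,"gripper":0}
    - {"slide":[0.002,0.03,0],"yaw":0,"gripper":0}

```text
clock: 11.85
tool_pos: [536.9, -143.0, 203.5]
eef_rot: [-1.57, 0.002, -2.775]
ft_force: [-2.5, -1.9, 12.0]
gripper_width: 0.149
```

Call:
jog_arm:
  rows:
    - {"slide":[0.001,0.015,0],"yaw":0,"gripper":0}
    - {"slide":[0.002,0.03,0],"yaw":0,"gripper":0}
    - {"slide":[0.002,0.03,0],"yaw":0,"gripper":0}

```text
clock: 12.15
tool_pos: [536.9, -143.1, 202.5]
eef_rot: [-1.569, 0.002, -2.775]
ft_force: [-3.0, 0.1, 12.8]
gripper_width: 0.145
```

Call:
jog_arm:
  rows:
    - {"slide":[0.001,0.015,0],"yaw":0,"gripper":0}
    - {"slide":[0.002,0.03,0],"yaw":0,"gripper":0}
    - {"slide":[0.002,0.03,0],"yaw":0,"gripper":0}

```text
clock: 12.45
tool_pos: [536.9, -143.3, 201.6]
eef_rot: [-1.569, 0.002, -2.776]
ft_force: [-3.9, -1.3, 15.5]
gripper_width: 0.146
```

Call:
jog_arm:
  rows:
    - {"slide":[0.002,0.015,0],"yaw":0,"gripper":0}
    - {"slide":[0.004,0.025,0],"yaw":0,"gripper":0}
    - {"slide":[0.006,0.025,0],"yaw":0,"gripper":0}

```text
clock: 12.75
tool_pos: [536.8, -143.4, 200.8]
eef_rot: [-1.569, 0.003, -2.776]
ft_force: [-3.1, -0.1, 15.4]
gripper_width: 0.142
```

```bash
python3 - <<'E'
from h import *
np.set_printoptions(suppress=True,precision=3)
st=bot.sense(); print(st['clock'],st['tool_pos'],st['eef_rot'],st['ft_force'],st['wrist_torque'])
np.savez('pics/st10.npz',**st); s=snap('wrist','wrist10.png')
crop('wrist10.png','c13.png',200,180,300,300,5)
E
```

```text
12.75 [ 536.779 -143.371  200.77 ] [-1.569  0.003 -2.776] [-3.095 -0.149 15.386] [0.174 0.302 0.082]
```

View pics/c13.png

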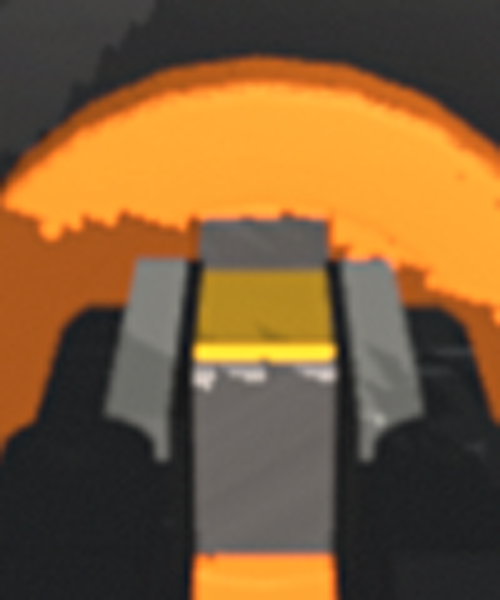

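Call:
jog_arm:
  rows:
    - {"slide":[0,0,0],"yaw":0,"gripper":20}
    - {"slide":[0,0,0],"yaw":0,"gripper":30}
    - {"slide":[0,0,0],"yaw":0,"gripper":45}
    - {"slide":[0,0,0],"yaw":0,"gripper":60}
    - {"slide":[0,0,0],"yaw":0,"gripper":60}
  force: 30

```text
clock: 13.3
tool_pos: [535.8, -142.5, 198.3]
eef_rot: [-1.571, -0.001, -2.775]
ft_force: [-0.1, -1.2, 0.3]
gripper_width: 0.596
```

Call:
jog_arm:
  rows:
    - {"slide":[0,-0.4,0],"yaw":0,"gripper":60}
    - {"slide":[0,-1.0,0],"yaw":0,"gripper":60}
    - {"slide":[0,-1.6,0],"yaw":0,"gripper":60}
    - {"slide":[0,-1.8,0],"yaw":0,"gripper":60}
    - {"slide":[0,-1.8,0],"yaw":0,"gripper":60}

```text
clock: 13.8
tool_pos: [536.4, -142.7, 271.6]
eef_rot: [-1.57, 0.002, -2.775]
ft_force: [-0.2, -0.3, -0.2]
gripper_width: 0.604
```

```bash
python3 - <<'E'
from h import *
np.set_printoptions(suppress=True,precision=3)
st=bot.sense(); print(st['clock'],st['tool_pos'],st['eef_rot'],st['ft_force'],st['gripper_width'])
np.savez('pics/st11.npz',**st); s=snap('wrist','wrist11.png'); snap('side','side11.png')
a=cv2.imread('pics/side11.png')[110:210,215:315]; b=cv2.imread('pics/wrist11.png')[150:250,200:300]
cv2.imwrite('pics/c14.png',np.hstack([cv2.resize(a,(400,400),interpolation=2),cv2.resize(b,(400,400),interpolation=2)]))
E
```

```text
13.8 [ 536.401 -142.741  271.572] [-1.57   0.002 -2.775] [-0.189 -0.294 -0.152] 0.6037569931451346
```

View pics/c14.png

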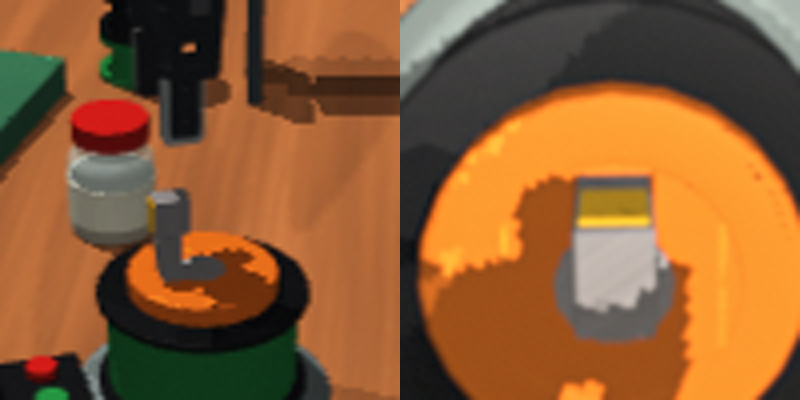

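The key stands wedged by itself, upright, with the yellow face towards the hub's outer wall. For a firm, self-aligned seat I press on its head from above with the shut fingertips.

```bash
python3 - <<'E'
from h import *
np.set_printoptions(suppress=True,precision=2)
s=dict(np.load('pics/wrist11.npz')); st=dict(np.load('pics/st11.npz')); R,p=tool(st)
def P(u,v,z): return R.T@(onz(wray(s,st,((u+.5)/4-.5+200,(v+.5)/4-.5+150)),z)-p)
for z in (152,154,156):
  q=np.array([P(*t,z) for t in((174,227),(252,227),(256,308),(177,308))]);print(z,q.mean(0),q[1]-q[0],q[0]-q[3])
E
```

```text
152 [ -0.3  119.57  -0.25] [-0.01  0.01 13.06] [-14.55   0.03  -0.38]
154 [ -1.01 117.57  -0.25] [-0.01  0.01 12.93] [-14.4    0.03  -0.37]
156 [ -1.71 115.58  -0.25] [-0.01  0.01 12.79] [-14.25   0.03  -0.37]
```

Call:
jog_arm:
  rows:
    - {"slide":[0,0,0],"yaw":0,"gripper":0}
    - {"slide":[0,0,0],"yaw":0,"gripper":0}
    - {"slide":[0,0,0],"yaw":0,"gripper":0}
    - {"slide":[0,0,0],"yaw":0,"gripper":0}
    - {"slide":[0,0,0],"yaw":0,"gripper":0}
    - {"slide":[0,0,0],"yaw":0,"gripper":0}

```text
clock: 14.5
tool_pos: [535.9, -142.7, 270.7]
eef_rot: [-1.571, -0.0, -2.775]
ft_force: [-0.4, -0.5, 0.1]
gripper_width: 0.002
```

Call:
jog_arm:
  rows:
    - {"slide":[0.05,0.3,0],"yaw":0,"gripper":0}
    - {"slide":[0.05,0.6,0],"yaw":0,"gripper":0}
    - {"slide":[0.05,0.8,0],"yaw":0,"gripper":0}
    - {"slide":[0.05,0.92,0],"yaw":0,"gripper":0}
    - {"slide":[0.05,0.97,0],"yaw":0,"gripper":0}
    - {"slide":[0.05,0.97,0],"yaw":0,"gripper":0}

```text
clock: 15.1
tool_pos: [534.0, -143.4, 231.6]
eef_rot: [-1.571, -0.0, -2.775]
ft_force: [0.5, 0.2, 0.6]
gripper_width: -0.002
```

Call:
jog_arm:
  rows:
    - {"slide":[0,0.025,0],"yaw":0,"gripper":0}
    - {"slide":[0,0.05,0],"yaw":0,"gripper":0}
    - {"slide":[0,0.05,0],"yaw":0,"gripper":0}

```text
clock: 15.4
tool_pos: [534.1, -143.4, 230.0]
eef_rot: [-1.571, 0.0, -2.775]
ft_force: [-0.1, 0.2, -1.3]
gripper_width: 0.003
```

Call:
jog_arm:
  rows:
    - {"slide":[0,0.025,0],"yaw":0,"gripper":0}
    - {"slide":[0,0.05,0],"yaw":0,"gripper":0}
    - {"slide":[0,0.05,0],"yaw":0,"gripper":0}

```text
clock: 15.7
tool_pos: [534.0, -143.4, 227.8]
eef_rot: [-1.571, -0.0, -2.775]
ft_force: [-0.2, -0.0, 0.2]
gripper_width: -0.001
```

Call:
jog_arm:
  rows:
    - {"slide":[0,0.015,0],"yaw":0,"gripper":0}
    - {"slide":[0,0.03,0],"yaw":0,"gripper":0}
    - {"slide":[0,0.03,0],"yaw":0,"gripper":0}

```text
clock: 16.0
tool_pos: [534.1, -143.4, 226.8]
eef_rot: [-1.571, 0.0, -2.775]
ft_force: [-0.0, 0.7, 0.6]
gripper_width: 0.001
```

Call:
jog_arm:
  rows:
    - {"slide":[0,0.015,0],"yaw":0,"gripper":0}
    - {"slide":[0,0.03,0],"yaw":0,"gripper":0}
    - {"slide":[0,0.03,0],"yaw":0,"gripper":0}

```text
clock: 16.3
tool_pos: [534.2, -143.8, 226.4]
eef_rot: [-1.57, 0.001, -2.776]
ft_force: [-1.0, 0.9, 7.2]
gripper_width: 0.001
```

Contact at about 153.5 mm head height. Pressing on in 1 mm steps.

Call:
jog_arm:
  rows:
    - {"slide":[0,0.013,0],"yaw":0,"gripper":0}
    - {"slide":[0,0.025,0],"yaw":0,"gripper":0}
    - {"slide":[0,0.025,0],"yaw":0,"gripper":0}

```text
clock: 16.6
tool_pos: [534.3, -144.1, 225.8]
eef_rot: [-1.57, 0.001, -2.776]
ft_force: [-2.6, -0.8, 9.4]
gripper_width: 0.001
```

Call:
jog_arm:
  rows:
    - {"slide":[0,0.01,0],"yaw":0,"gripper":0}
    - {"slide":[0,0.018,0],"yaw":0,"gripper":0}
    - {"slide":[0,0.018,0],"yaw":0,"gripper":0}

```text
clock: 16.9
tool_pos: [534.4, -144.2, 225.3]
eef_rot: [-1.57, 0.001, -2.776]
ft_force: [-3.2, -0.3, 10.9]
gripper_width: 0.006
```

Call:
jog_arm:
  rows:
    - {"slide":[0,0.013,0],"yaw":0,"gripper":0}
    - {"slide":[0,0.025,0],"yaw":0,"gripper":0}
    - {"slide":[0,0.025,0],"yaw":0,"gripper":0}

```text
clock: 17.2
tool_pos: [534.4, -144.4, 224.5]
eef_rot: [-1.569, 0.001, -2.776]
ft_force: [-3.4, -1.5, 11.5]
gripper_width: -0.001
```

Call:
jog_arm:
  rows:
    - {"slide":[0,0.013,0],"yaw":0,"gripper":0}
    - {"slide":[0,0.025,0],"yaw":0,"gripper":0}
    - {"slide":[0,0.025,0],"yaw":0,"gripper":0}

```text
clock: 17.5
tool_pos: [534.5, -144.5, 223.8]
eef_rot: [-1.569, 0.002, -2.776]
ft_force: [-4.3, -1.5, 13.5]
gripper_width: -0.002
```

```bash
python3 - <<'E'
from h import *
np.set_printoptions(suppress=True,precision=3)
st=bot.sense(); print(st['clock'],st['tool_pos'],st['eef_rot'],st['ft_force'],st['wrist_torque'])
s=snap('wrist','wrist12.png'); snap('side','side12.png')
a=cv2.imread('pics/side12.png')[110:210,215:315]; b=cv2.imread('pics/wrist12.png')[180:300,200:320]
cv2.imwrite('pics/c15.png',np.hstack([cv2.resize(a,(400,400),interpolation=2),cv2.resize(b,(400,400),interpolation=2)]))
E
```

```text
17.5 [ 534.496 -144.485  223.762] [-1.569  0.002 -2.776] [-4.272 -1.46  13.491] [-0.269  0.916  0.024]
```

View pics/c15.png

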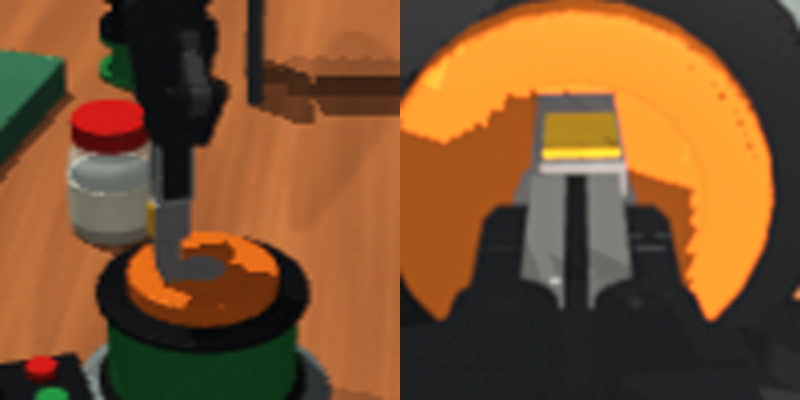

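Fingertips rest on the head with the yellow face visible and the key upright. Continuing to about 20 N.

Call:
jog_arm:
  rows:
    - {"slide":[0,0.013,0],"yaw":0,"gripper":0}
    - {"slide":[0,0.025,0],"yaw":0,"gripper":0}
    - {"slide":[0,0.025,0],"yaw":0,"gripper":0}

```text
clock: 17.9
tool_pos: [534.5, -144.6, 223.0]
eef_rot: [-1.569, 0.002, -2.776]
ft_force: [-4.5, -1.0, 15.3]
gripper_width: 0.001
```

Call:
jog_arm:
  rows:
    - {"slide":[0,0.013,0],"yaw":0,"gripper":0}
    - {"slide":[0,0.025,0],"yaw":0,"gripper":0}
    - {"slide":[0,0.025,0],"yaw":0,"gripper":0}

```text
clock: 18.2
tool_pos: [534.6, -144.8, 222.3]
eef_rot: [-1.569, 0.002, -2.776]
ft_force: [-4.9, -1.1, 17.8]
gripper_width: 0.002
```

Call:
jog_arm:
  rows:
    - {"slide":[0,0.013,0],"yaw":0,"gripper":0}
    - {"slide":[0,0.025,0],"yaw":0,"gripper":0}
    - {"slide":[0,0.025,0],"yaw":0,"gripper":0}

```text
clock: 18.5
tool_pos: [534.7, -144.9, 221.5]
eef_rot: [-1.569, 0.002, -2.776]
ft_force: [-6.1, -2.4, 18.2]
gripper_width: -0.002
```

Call:
jog_arm:
  rows:
    - {"slide":[0,0.01,0],"yaw":0,"gripper":0}
    - {"slide":[0,0.02,0],"yaw":0,"gripper":0}
    - {"slide":[0,0.02,0],"yaw":0,"gripper":0}

```text
clock: 18.8
tool_pos: [534.7, -145.0, 220.9]
eef_rot: [-1.568, 0.002, -2.776]
ft_force: [-5.2, -1.4, 19.1]
gripper_width: 0.001
```

Pressed to about 19–20 N. Backing off and checking.

Call:
jog_arm:
  rows:
    - {"slide":[0,-0.15,0],"yaw":0,"gripper":0}
    - {"slide":[0,-0.5,0],"yaw":0,"gripper":0}
    - {"slide":[0,-1.0,0],"yaw":0,"gripper":0}
    - {"slide":[0,-1.5,0],"yaw":0,"gripper":0}
    - {"slide":[0,-2.0,0],"yaw":0,"gripper":0}
    - {"slide":[0,-2.0,0],"yaw":0,"gripper":0}
    - {"slide":[0,-2.0,0],"yaw":0,"gripper":0}

```text
clock: 19.5
tool_pos: [534.1, -143.2, 298.2]
eef_rot: [-1.571, 0.001, -2.775]
ft_force: [-0.4, 0.7, -0.8]
gripper_width: 0.001
```

```bash
python3 - <<'E'
from h import *
np.set_printoptions(suppress=True,precision=3)
st=bot.sense(); print(st['clock'],st['tool_pos'],st['ft_force'])
s=snap('wrist','wrist13.png'); snap('side','side13.png')
a=cv2.imread('pics/side13.png')[110:210,215:315]; b=cv2.imread('pics/wrist13.png')[150:250,200:300]
cv2.imwrite('pics/c16.png',np.hstack([cv2.resize(a,(400,400),interpolation=2),cv2.resize(b,(400,400),interpolation=2)]))
E
```

```text
19.5 [ 534.068 -143.152  298.202] [-0.35   0.658 -0.815]
```

View pics/c16.png

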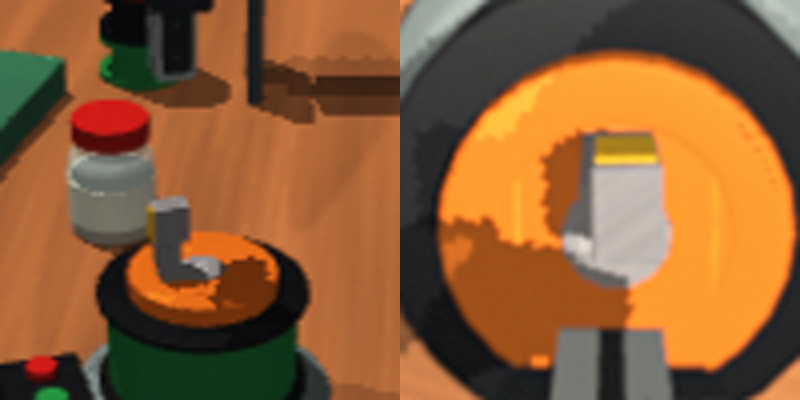

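View pics/wrist13.png

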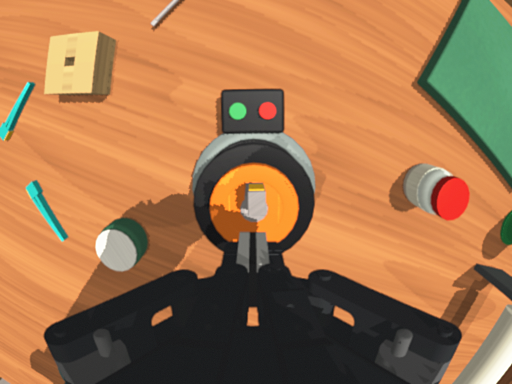

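```bash
python3 - <<'E'
from h import *
np.set_printoptions(suppress=True,precision=2)
s=dict(np.load('pics/wrist13.npz')); st=bot.sense(); R,p=tool(st); print(st['clock'])
def P(u,v,z): return R.T@(onz(wray(s,st,((u+.5)/4-.5+200,(v+.5)/4-.5+150)),z)-p)
z=148
q=np.array([P(*t,z) for t in((595,164),(661,164),(667,258),(597,258))]-np.array([[400,0,0]])*0) if 0 else np.array([P(u-400,v,z) for u,v in((595,164),(661,164),(667,258),(597,258))])
print('head',q.mean(0),np.linalg.norm(q[1]-q[0]))
im=cv2.cvtColor(cv2.imread('pics/wrist13.png'),cv2.COLOR_BGR2HSV)
m=cv2.inRange(im,(8,170,60),(22,255,255)); m[:, :200]=0;m[:,310:]=0;m[:155]=0;m[240:]=0
m=cv2.morphologyEx(m,2,np.ones((3,3)))
pts=cv2.convexHull(cv2.findNonZero(m))[:,0].astype(float); pts=pts[pts[:,1]<225]
Q=np.array([R.T@(onz(wray(s,st,t),105)-p) for t in pts])
A=np.c_[2*Q[:,0],2*Q[:,2],np.ones(len(Q))]; x=np.linalg.lstsq(A,Q[:,0]**2+Q[:,2]**2,rcond=None)[0]
print('hub ctr',x[:2],np.sqrt(x[2]+x[0]**2+x[1]**2))
crop('wrist13.png','c17.png',225,170,295,230,10)
E
```

```text
19.6
head [ -1.38 149.06   2.74] 12.57765578491191
hub ctr [16.43  0.25] 41.87149614912627
```

View pics/c17.png

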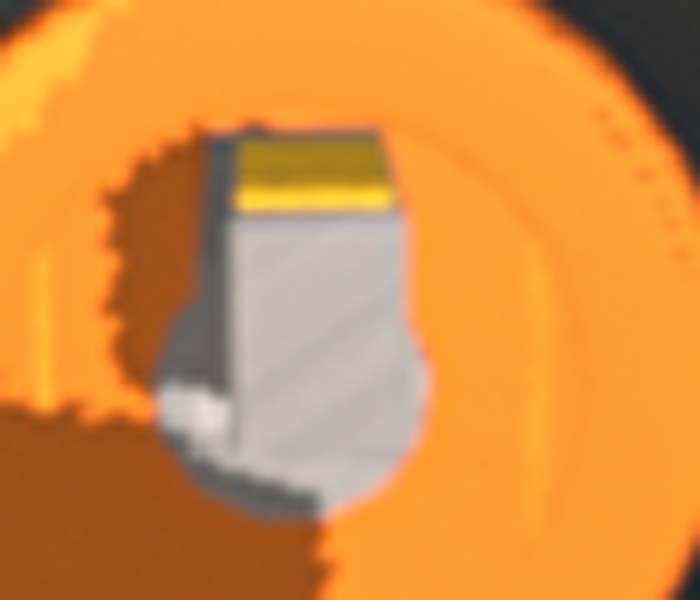

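The head leans about 2° across the slot's 3 mm width play. That still leaves full contact on the sloping face and flat, so I leave it rather than disturb the wedge. I raise the arm clear, wait, and check that the key stays put.

Call:
jog_arm:
  rows:
    - {"slide":[0,0,0],"yaw":0,"gripper":0}
    - {"slide":[0,0,0],"yaw":0,"gripper":0}
    - {"slide":[0,0,0],"yaw":0,"gripper":0}
    - {"slide":[0,0,0],"yaw":0,"gripper":0}
    - {"slide":[0,0,0],"yaw":0,"gripper":0}
    - {"slide":[0,0,0],"yaw":0,"gripper":0}
    - {"slide":[0,0,0],"yaw":0,"gripper":0}
    - {"slide":[0,0,0],"yaw":0,"gripper":0}
    - {"slide":[0,0,0],"yaw":0,"gripper":0}
    - {"slide":[0,0,0],"yaw":0,"gripper":0}

```text
clock: 20.6
tool_pos: [534.1, -143.3, 298.0]
eef_rot: [-1.571, 0.0, -2.775]
ft_force: [0.3, -0.4, -0.6]
gripper_width: 0.001
```

```bash
python3 - <<'E'
from h import *
a=cv2.imread('pics/wrist13.png'); snap('wrist','wrist14.png'); snap('scene','scene14.png'); b=cv2.imread('pics/wrist14.png')
d=cv2.absdiff(a,b)[165:225,225:295]; print(d.mean(),d.max())
crop('scene14.png','c18.png',130,120,350,280,3)
E
```

```text
2.184047619047619 74
```

View pics/c18.png

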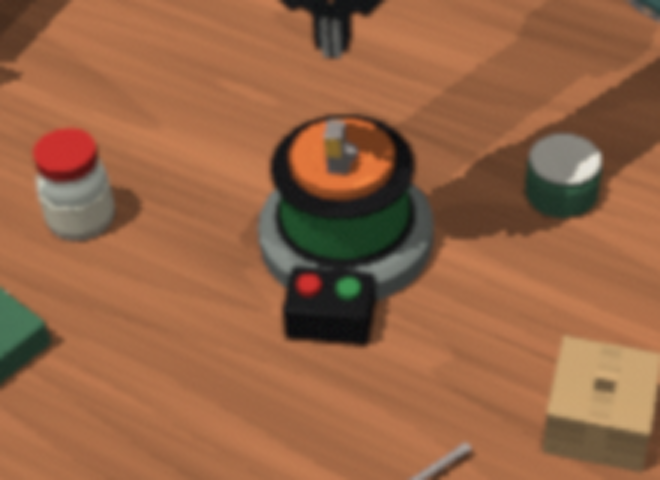

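The scene picture shows the key seated in the hub (crop 337,150), the block empty, and the jar, tin and driver where they were. A second later the key has not moved. Handing in.

```bash
python3 -c "
from workcell import bot
print(bot.close_job())"
```

```text
the job is handed in; nothing more can be done
None
```

The steel key is out of the block and wedged in the spool's slot, thin end down, with its yellow side towards the hub's outer wall. I handed the job in at about 21 s of the 51 s allowed.

- **Driving it:** I eased the key in by feel, pushed to about 17 N while gripping it, and let go. I then pressed slowly on its head with shut fingertips to about 19–20 N, under the 30 N limit. It ended about 61 mm deep.
- **Last checks:** With the robot clear for a second, the key looked unmoved in the wrist view. The block is empty. The jar and tin stand where they were, and so does the part of the screwdriver in view. The arm went nowhere near it.
- **Imperfect:** The key leans about 2° sideways across the slot's width, within its 3 mm play. I left it that way so as not to loosen the wedge.
- **Disagreed:** Resistance first showed at about 43–44 mm, while the key was slightly tilted in the grip. The final depth and force suggest it really began to bind nearer 54 mm. I did not tug on the key to test tightness, and the hub was checked only by camera.

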